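# Put a candle away in the lever-lid box

## Robot

A 6-joint arm with a two-finger parallel gripper is mounted at the origin on the work surface. World frame = base frame: x ahead of the robot, y to its left, z up, the work surface at z = 0. Lengths are in m, angles in degrees, forces in N, time in s.
With the tool pointing down it reaches from about 0.4 to 0.825 m from the base axis. Payload 7 kg.
Tool frame: the origin (TCP) lies at the centre of the arm's flange, where the gripper is bolted on; the fingertips stand 178 mm ahead of it and the grasp point (between the pads) lies 159 mm ahead of it (tip_reach is the distance from the TCP to the fingertips, in m); z points along the fingers, y is the line along which they close (so a half turn about z gives the same grasp; the last joint's range is limited). The gripper opens to 88 mm and grips with 3 to 60 N. Pads are 19 mm wide; open, the fingers measure 130 mm over their backs; the gripper's body (78 mm by 193 mm) begins 47 mm behind the grasp point.
Start: joints at [84.861, 20.546, 0.682, 0, -70.136, -16.507], TCP at [0.249, 0.627, 0.405] pointing down, gripper open.
Joint ranges: [-176.03, 176.03], [-82.01, 121.73], [-58.28, 71.71], [-173.87, 95.51], [-174.79, -0.11], [-173.66, 173.66]. Speed limits (degrees/s): [136.94, 136.94, 172.46, 180, 180, 180].

## Interface

Orientations are given as [roll, pitch, yaw] about the fixed x, y, z axes, in that order (R = Rz(yaw) Ry(pitch) Rx(roll)).
In Python, from plant import * gives the robot as it stands.
- The arm moves only by the shell command python3 -m handwheel 'ROWS'. ROWS is JSON, a list of rows, each a list of 7 numbers: the opening, from -1 (shut) to 1 (fully open), then the shift along the tool's x, y, z as a fraction of full scale, then the turn, a rotation vector about the tool's x, y, z as a fraction of full scale. A call has 1 to 5 rows; each row shifts and turns the commanded pose from where the row before left it, along the tool's axes as they then stand; what a row does not reach is not made up. Full scale, the value 1, is 0.025 m for a shift and 6 degrees for a turn. A row lasts 1/8 s, in which the tool goes at most 62.5 mm and 10.7 degrees, less where a joint would pass 70% of its speed; a pose out of reach is approached as far as the arm can. A call with a number of a shift or a turn outside -1 to 1 is refused whole. A call with a gripper value outside its range is refused whole. The fingers move at their own pace and stop on an object; the grip force is fixed at half the most. Time passes only in rows, so rows that do not move let the fingers close. It gives the time, the measured TCP pose, the force, the opening and the grip force at its end, in the units of the state.
- get_obs(): the state, without advancing time (a new reading comes with each control period).
- snapshot(name): name is "scene" or "top" or "wrist"; returns a dict with "color" (384x512x3 uint8, red, green, blue), "fx", "fy", "cx", "cy" (pixels), "k1" (the pictures are not rectified: a ray, as slopes to the right and down, at radius r is drawn at 1 + k1 r^2 times it, then the intrinsics apply), "R" (3x3) and "t" (3): a world point X has camera coordinates R X + t; the wrist camera has in their place "tool_from_camera" (4x4, takes a point from camera to tool coordinates, whose origin is the TCP and whose axes are the flange's). Camera axes: x right, y down, z forward; pixel columns grow to the right and rows downward; lengths in m; the calibration is good to about 2 mm. A picture is of the moment at which its call begins: read the wrist's pose just before it. There is no depth.
- close_job(): hands the job in; it is judged then, once.
The state is a dict: "clock": time; "joint_pos": joint angles; "qvel": joint speeds; "tau": joint torques, N m; "tool_pos": TCP position; "orientation": TCP orientation; "force": force on the tool from outside, world axes, zero at the start; "moment": the same for the moment, N m; "opening": finger opening in m; "gripper_force": force on a finger pad.
Only numpy, scipy, OpenCV 4.12 (cv2) and the standard library are available. Lean on these libraries where they do the work, as an engineer would, in place of code of your own. Each camera call takes 0.05 s, during which the arm holds its last target. There are 200 camera calls.

## Task

Put the red candle away in the lever-lid box: stand the brass weight on the box's lever so that it holds the lid fully up, set the red candle upright on the box's floor beside the candle already in there without dropping it, then take the weight off again and stand it upright on the table so that the lid falls shut. Leave the ochre and green candles where they are, and do not knock over the one in the box.

Things in the scene. Friction and masses are not known exactly. Their poses are not given: they have to be found in the camera images.
- box: white box fixed to the table, 170 (x) by 210 (y) by 100 mm high, walls and floor 8 mm thick, with a wood-framed clear lid. Origin: centre of its underside, on the table; x points from the lever side (nearest the robot) to the lid's hinge, z up. Inner space 154 by 194 mm, inner floor 8 mm above the origin. A candle is stored in its +y half; the -y half (centre x 0, y -48 mm) is free.
- lid (a joint): lid of the box, a 170 by 210 by 6 mm panel of 50 g hinged along the top of the box's +x wall. 0 = shut, about 1.6 rad = fully up (just past upright, reaching 170 mm above the box's rim). It is geared to the lever, 5.5 times the lever's angle, and is driven shut when the lever is let go.
- lever (a joint): dark lever plate, rubber-faced, at the foot of the box's -x side, 120 mm long (x), 90 wide, 6 thick, hinged along its edge next to the box (89 mm before the box's origin, 16 mm above the table). 0 = at rest, free end tilted up 0.29 rad; 0.29 = fully down: plate level, its top 22 mm above the table. About 6 N at its middle presses it down; a spring returns it.
- lever_pad (a point): middle of the lever plate's upper face, 65 mm from the lever's hinge line; moves with the lever, z normal to the plate. At rest about 40 mm above the table; pressed, 154 mm before the box's origin along the box's x axis and 22 mm above the table.
- weight: loose brass weight of about 0.85 kg: a disc of 68 mm diameter and 28 mm height with an upright round handle of 28 mm diameter on its middle, up to 80 mm total height. Origin: centre of its underside. Set in the middle of the lever plate it presses the lever right down and keeps it there.
- red_candle: the candle to put away: a red glass tumbler with cream dots, filled with cream wax, solid, round, 80 mm high, diameter 56 mm at the foot and 58 mm at the rim, 0.25 kg. Origin: centre of its underside.
- ochre_candle: candle of the same shape in ochre yellow, standing on the table; to be left alone. Origin: centre of its underside.
- green_candle: candle of the same shape in dark green, standing on the table; to be left alone. Origin: centre of its underside.
- stored_candle: candle of the same shape in violet, already standing in the box's +y half. Origin: centre of its underside.
There are look-alikes about, which are no part of the job. Leave any pink look-alike of the weight alone.

How it is judged:
By the outcome, as a careful person would: the job done as asked, in the order asked, and still so for the second after the job is handed in, with the robot touching nothing.
It also fails if it takes over 69 s, if anything falls off the work surface, if the arm or the gripper's body presses on something with over 40 N, if the wrist force passes 120 N, or if a joint passes its speed limit or range.

## Working session

There is one attempt and no reset: what is moved stays moved. The work goes in short steps, Python scripts to look and compute and a shell command to move; the robot and the scene stay as the last step left them, time stands still between calls to the robot, and variables do not carry over. Pictures are saved under pics/ and viewed, at most 10 in all, crops included, and the job is handed in when it is done.

```bash
ls; mkdir -p pics
python3 - <<'E'
from plant import *
import cv2,numpy as np
print(get_obs())
for n in("scene","top"):
    s=snapshot(n); print(n,{k:(np.round(v,4).tolist() if not np.isscalar(v) else v) for k,v in s.items() if k!="color"})
    cv2.imwrite(f"pics/{n}0.png",s["color"][:,:,::-1]); np.save(f"pics/{n}0.npy",s,allow_pickle=True)
a=cv2.imread("pics/scene0.png");b=cv2.imread("pics/top0.png")
E
```

```text
pics
{'clock': 0.0, 'joint_pos': array([ 8.48608041e+01,  2.05904518e+01,  6.35007721e-01, -2.00804757e-02,
       -7.01352522e+01, -1.65077714e+01]), 'qvel': array([-0.03679128,  0.00674565,  0.0589803 ,  0.0600638 ,  0.00712647,
       -0.02934292]), 'tau': array([ 3.70185335e-04, -5.82723391e+01,  2.93047625e+01,  6.99716985e+00,
        6.90389556e-03, -1.56794044e-04]), 'tool_pos': array([0.24891871, 0.62722369, 0.40374305]), 'orientation': array([ 1.79907678e+02, -7.67440957e-03, -2.16537994e+01]), 'force': array([ 0.09865488,  0.30064934, -0.27332852]), 'moment': array([ 0.01763973,  0.0053857 , -0.03565285]), 'gripper_force': 0.0, 'opening': 0.08773412150220448}
scene {'fx': 357.75215456591405, 'fy': 357.75215456591405, 'cx': 248.1376364204967, 'cy': 184.78428441147923, 'k1': 0.029684969726811544, 'R': [[-0.5568, 0.8305, 0.0171], [0.5527, 0.3857, -0.7388], [-0.6201, -0.4019, -0.6737]], 't': [0.3078, -0.2152, 1.1731]}
top {'fx': 371.076055232967, 'fy': 371.076055232967, 'cx': 257.0619086564679, 'cy': 182.59216748659244, 'k1': -0.10853844845231456, 'R': [[0.0228, -0.9997, 0.0], [-0.9833, -0.0224, -0.1807], [0.1807, 0.0041, -0.9835]], 't': [0.0078, 0.5432, 0.7365]}
```

View pics/scene0.png

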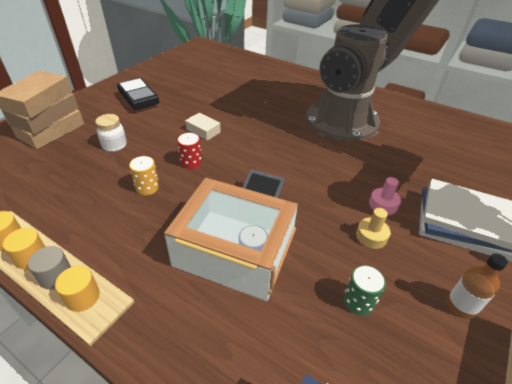

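View pics/top0.png

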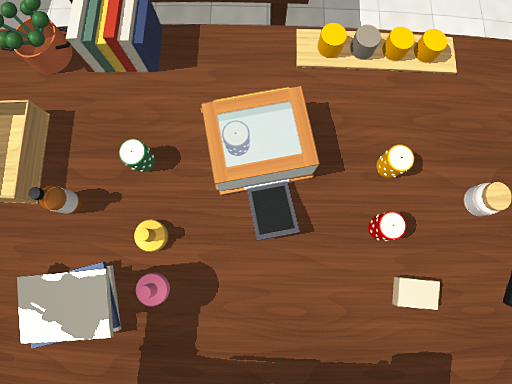

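The scene view shows the red candle at about (190,150), with ochre (145,175) and green (364,290) to be left alone. The brass weight is at (374,232) and its pink look-alike at (386,200).

In the top view:
- **Red candle:** (388,226), among the ochre (400,155) and green (133,152) candles, the jar (490,198), and the tray candles.
- **Brass weight:** (151,236), not the pink one at (152,290).
- **Box:** lid around (260,135), lever (273,210), stored candle (237,138).

```bash
cat > h.py <<'E'
import numpy as np,cv2
from plant import *
from scipy.spatial.transform import Rotation as Ro
def cam(s,o=None):
    K=np.array([[s["fx"],0,s["cx"]],[0,s["fy"],s["cy"]],[0,0,1]]);D=np.array([s["k1"],0,0,0,0.])
    if "R" in s: R=np.array(s["R"]);t=np.array(s["t"])
    else:
        T=np.eye(4);T[:3,:3]=Ro.from_euler("xyz",o["orientation"],degrees=True).as_matrix();T[:3,3]=o["tool_pos"]
        M=np.linalg.inv(T@np.array(s["tool_from_camera"]));R=M[:3,:3];t=M[:3,3]
    return K,D,R,t
def toplane(c,uv,z):
    K,D,R,t=c
    p=cv2.undistortPoints(np.float64(uv).reshape(-1,1,2),K,D).reshape(-1,2)
    d=np.c_[p,np.ones(len(p))]@R; C=-R.T@t
    return C+d*((z-C[2])/d[:,2])[:,None]
def proj(c,X):
    K,D,R,t=c; return cv2.projectPoints(np.float64(X).reshape(-1,1,3),cv2.Rodrigues(R)[0],t,K,D)[0].reshape(-1,2)
def blobs(m,amin=60):
    n,l,st,ce=cv2.connectedComponentsWithStats(m.astype(np.uint8)); return [(l==i) for i in range(1,n) if st[i,4]>=amin]
def steps(target,yaw=None):
    """difference to a tool-down target in tool axes, units of full scale"""
    o=get_obs();R=Ro.from_euler("xyz",o["orientation"],degrees=True)
    d=R.inv().apply(np.array(target)-o["tool_pos"])/.025
    w=None
    if yaw is not None: w=(R.inv()*Ro.from_euler("xyz",[180,0,yaw],degrees=True)).as_rotvec(degrees=True)/6
    print("shift units",np.round(d,2),"turn units",None if w is None else np.round(w,2))
E
python3 - <<'E'
from h import *
s=np.load("pics/top0.npy",allow_pickle=True).item();c=cam(s);im=s["color"];hsv=cv2.cvtColor(im,cv2.COLOR_RGB2HSV)
H,S,V=[hsv[...,i].astype(int) for i in range(3)]
yy,xx=np.mgrid[:384,:512]
def win(x0,x1,y0,y1): return (xx>=x0)&(xx<=x1)&(yy>=y0)&(yy<=y1)
# wood lid
m=(H>=5)&(H<=16)&(S>130)&(V>150)&win(195,325,80,200)
cn=max(cv2.findContours(m.astype(np.uint8),0,2)[0],key=cv2.contourArea)
hull=cv2.convexHull(cn); q=cv2.approxPolyDP(hull,6,True).reshape(-1,2); print("lid px",q.tolist())
print(np.round(toplane(c,q,.106),3).tolist())
# wax tops
for n,w in dict(red=(360,415,200,250),ochre=(370,420,135,185),green=(115,160,130,175)).items():
    b=max(blobs((S<70)&(V>170)&win(*w)),key=lambda b:b.sum()); p=np.argwhere(b)[:,::-1]; (e,ax,_)=cv2.fitEllipse(cv2.convexHull(p.astype(np.int32)))
    print(n,np.round(e),np.round(ax),np.round(toplane(c,[e],.08),3))
mw=(H>=20)&(H<=32)&(S>120)&(V>110)&win(125,185,210,260)
p=np.argwhere(mw)[:,::-1].astype(np.int32); e,ax,_=cv2.fitEllipse(cv2.convexHull(p)); print("weight",e,ax,np.round(toplane(c,[e],.028),3),"nomradius px",s["fx"]*.034/.7)
dk=(V<75)&win(235,305,178,245); b=max(blobs(dk),key=lambda b:b.sum()); r=cv2.boxPoints(cv2.minAreaRect(np.argwhere(b)[:,::-1].astype(np.int32)));print("lever",np.round(r).tolist(),np.round(toplane(c,r,.035),3).tolist())
ch=np.hstack([cv2.resize(im[195:255,355:425],(420,360),interpolation=2),cv2.resize(im[200:320,110:215],(315,360),interpolation=2)])
cv2.imwrite("pics/c1.png",ch[:,:,::-1])
E
```

```text
lid px [[300, 86], [318, 163], [215, 183], [201, 104]]
[[0.739, -0.065, 0.106], [0.575, -0.1, 0.106], [0.53, 0.103, 0.106], [0.694, 0.139, 0.106]]
red [392. 225.] [24. 25.] [[ 0.456 -0.256  0.08 ]]
ochre [401. 157.] [22. 24.] [[ 0.598 -0.28   0.08 ]]
green [131. 151.] [23. 26.] [[0.598 0.285 0.08 ]]
weight (150.30747985839844, 235.36961364746094) (30.737106323242188, 33.03575134277344) [[0.426 0.247 0.028]] nomradius px 18.023694111315542
lever [[251.0, 191.0], [286.0, 184.0], [294.0, 228.0], [260.0, 234.0]] [[0.526, 0.033, 0.035], [0.543, -0.041, 0.035], [0.451, -0.06, 0.035], [0.434, 0.013, 0.035]]
```

View pics/c1.png

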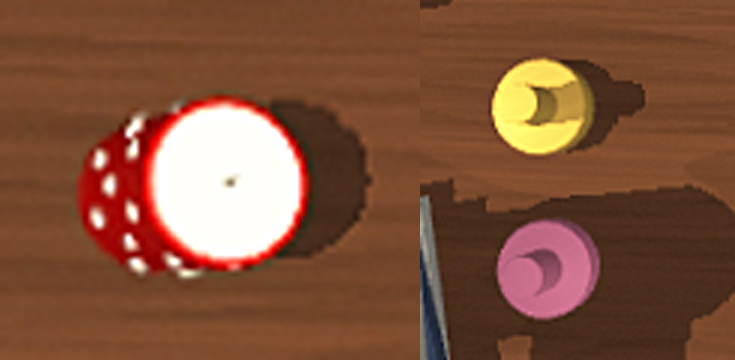

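The crop confirms both targets: red glass with cream dots and a wax top, and the brass-yellow weight with the pink one below it. The box is at about (0.634, 0.019) with yaw ≈ 12.2°, and the pressed lever pad at about (0.484, -0.0135). I'll move above the weight now.

```bash
python3 -m handwheel '[[1,0.94,0.885,0.23,0,0,0],[1,0.94,0.885,0.23,0,0,0],[1,0.94,0.885,0.23,0,0,0],[1,0.94,0.885,0.23,0,0,0],[1,0.94,0.885,0.23,0,0,0]]'
python3 -m handwheel '[[1,0.94,0.885,0.23,0,0,0],[1,0.94,0.885,0.23,0,0,0],[1,0.94,0.885,0.23,0,0,0],[1,0.94,0.885,0.23,0,0,0],[1,0.94,0.885,0.23,0,0,0]]'
python3 -m handwheel '[[1,0.94,0.885,0.23,0,0,0],[1,0.94,0.885,0.23,0,0,0],[1,0.94,0.885,0.23,0,0,0],[1,0,0,0,0,0,-0.94],[1,0,0,0,0,0,-0.94]]'
python3 -m handwheel '[[1,0,0,0,0,0,-0.94],[1,0,0,0,0,0,-0.94],[1,0,0,0,0,0,-0.94],[1,0,0,0,0,0,-0.94],[1,0,0,0,0,0,0]]'
python3 - <<'E'
from h import *
o=get_obs();s=snapshot("wrist");c=cam(s,o);np.save("pics/w1.npy",s,allow_pickle=True)
cv2.imwrite("pics/w1.png",s["color"][:,:,::-1])
print(np.round(s["tool_from_camera"],3).tolist(),s["fx"])
hsv=cv2.cvtColor(s["color"],cv2.COLOR_RGB2HSV);H,S,V=[hsv[...,i].astype(int) for i in range(3)]
m=(H>=20)&(H<=32)&(S>120)&(V>90)
for b in blobs(m,200):
    p=np.argwhere(b)[:,::-1].astype(np.int32); e,ax,_=cv2.fitEllipse(cv2.convexHull(p)); print(e,ax,len(p),np.round(toplane(c,[e],.028),4))
print(o["tool_pos"],o["orientation"])
E
```

```text
clock: 0.72
tool_pos: [0.3177, 0.4801, 0.3754]
orientation: [180.0, 0.0, -21.6]
force: [0.3, 0.8, 0.4]
opening: 0.0876
gripper_force: 0.0
clock: 1.35
tool_pos: [0.386, 0.334, 0.3468]
orientation: [180.0, 0.0, -21.6]
force: [0.3, -0.0, 0.8]
opening: 0.0879
gripper_force: 0.0
clock: 1.98
tool_pos: [0.427, 0.2467, 0.3296]
orientation: [180.0, 0.0, -10.2]
force: [0.2, -0.2, 0.1]
opening: 0.0875
gripper_force: 0.0
clock: 2.6
tool_pos: [0.4267, 0.2472, 0.3297]
orientation: [180.0, 0.0, 12.2]
force: [-0.2, -0.5, 0.1]
opening: 0.0871
gripper_force: 0.0
[[0.001, -0.968, -0.249, 0.067], [1.0, 0.001, -0.001, 0.001], [0.001, -0.249, 0.968, 0.019], [0.0, 0.0, 0.0, 1.0]] 289.89195846761106
(252.75247192382812, 187.89732360839844) (67.2302017211914, 67.69306182861328) 3589 [[0.4279 0.2486 0.028 ]]
(93.705078125, 256.3224792480469) (30.25221824645996, 53.604949951171875) 766 [[0.3185 0.3992 0.028 ]]
(416.5567626953125, 256.2842102050781) (29.58173942565918, 53.139835357666016) 741 [[0.3916 0.0618 0.028 ]]
(398.8450012207031, 296.6718444824219) (13.040348052978516, 363.9296875) 2238 [[0.341 0.064 0.028]]
[0.42674847 0.24722523 0.32971769] [1.79987831e+02 2.37132439e-02 1.21510842e+01]
```

View pics/w1.png

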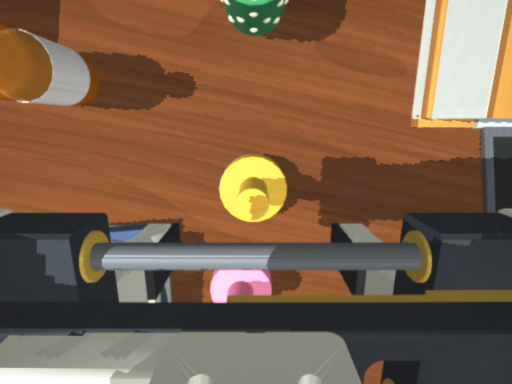

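The wrist view shows the weight at (253,188), under the tool to within 2 mm. I'll descend and grasp.

```bash
python3 -m handwheel '[[1,0.05,0,1,0,0,0],[1,0,0,1,0,0,0],[1,0,0,1,0,0,0],[1,0,0,1,0,0,0],[1,0,0,0.4,0,0,0]]'
python3 -m handwheel '[[-1,0,0,0,0,0,0],[-1,0,0,0,0,0,0],[-1,0,0,0,0,0,0],[-1,0,0,0,0,0,0],[-1,0,0,0,0,0,0]]'
python3 -m handwheel '[[-1,0,0,-0.3,0,0,0],[-1,0,0,-1,0,0,0],[-1,0,0,-1,0,0,0],[-1,0,0,-0.5,0,0,0],[-1,0,0,0,0,0,0]]'
python3 - <<'E'
from h import *
steps([.484,-.0135,.29],12.2)
E
```

```text
clock: 3.28
tool_pos: [0.4278, 0.2472, 0.2186]
orientation: [179.9, 0.1, 12.1]
force: [0.0, -0.3, 0.2]
opening: 0.0875
gripper_force: 0.0
clock: 3.9
tool_pos: [0.4281, 0.2476, 0.2202]
orientation: [-180.0, -0.0, 12.2]
force: [-0.4, -0.4, -0.4]
opening: 0.0431
gripper_force: 0.0
clock: 4.53
tool_pos: [0.4279, 0.2475, 0.2901]
orientation: [-180.0, -0.0, 12.2]
force: [0.7, 1.2, -9.6]
opening: 0.027
gripper_force: 29.9
shift units [-1.000e-02  1.068e+01 -1.000e-02] turn units [-0.01 -0.   -0.  ]
```

Grip closed late, during the lift, so the hold is near the handle's top. I'll lower it carefully and regrasp.

```bash
python3 -m handwheel '[[-1,0,0,0.8,0,0,0],[-1,0,0,0.5,0,0,0],[-1,0,0,0.2,0,0,0],[-1,0,0,0.1,0,0,0],[-1,0,0,0,0,0,0]]'
python3 - <<'E'
from h import *
o=get_obs();c0=snapshot("scene");s=c0;c=cam(s)
hsv=cv2.cvtColor(s["color"],cv2.COLOR_RGB2HSV);H,S,V=[hsv[...,i].astype(int) for i in range(3)]
m=(H>=20)&(H<=32)&(S>120)&(V>90); m[:, :320]=0;m[:,420:]=0
p=np.argwhere(m)[:,::-1]; print("bottom row",p[:,1].max(), "expected",[(z,np.round(proj(c,[o["tool_pos"][0]+.034*.84,o["tool_pos"][1]+.034*.54,z])[0]).tolist()) for z in (0,.01,.02,.03)])
E
```

```text
clock: 5.15
tool_pos: [0.4282, 0.2477, 0.25]
orientation: [180.0, -0.0, 12.2]
force: [0.1, 0.7, -8.8]
opening: 0.0272
gripper_force: 29.9
bottom row 244 expected [(0, [374.0, 249.0]), (0.01, [375.0, 246.0]), (0.02, [376.0, 243.0]), (0.03, [378.0, 240.0])]
```

```bash
python3 -m handwheel '[[-1,0,0,0.4,0,0,0],[-1,0,0,0.1,0,0,0],[-1,0,0,0,0,0,0]]'
python3 -m handwheel '[[-1,0,0,0.1,0,0,0],[-1,0,0,0,0,0,0]]'
python3 -m handwheel '[[-1,0,0,0.1,0,0,0],[-1,0,0,0,0,0,0]]'
```

```text
clock: 5.58
tool_pos: [0.4289, 0.2491, 0.2391]
orientation: [-179.8, -0.2, 12.3]
force: [-4.8, 3.1, 5.8]
opening: 0.0271
gripper_force: 30.0
clock: 5.82
tool_pos: [0.4289, 0.2495, 0.2383]
orientation: [-179.8, -0.3, 12.3]
force: [-11.5, 1.8, 26.8]
opening: 0.0271
gripper_force: 30.0
clock: 6.08
tool_pos: [0.4294, 0.2497, 0.2367]
orientation: [-179.8, -0.4, 12.3]
force: [-11.7, 0.5, 34.3]
opening: 0.0272
gripper_force: 30.0
```

It's down on the table. I'll open, go lower and regrip.

```bash
python3 -m handwheel '[[0.2,0,0,-0.1,0,0,0],[0.2,0,0,0,0,0,0],[0.2,0,0,0,0,0,0]]'
python3 - <<'E'
from h import *
steps([.428,.2485,.219],12.2)
o=get_obs();s=snapshot("wrist");c=cam(s,o)
hsv=cv2.cvtColor(s["color"],cv2.COLOR_RGB2HSV);H,S,V=[hsv[...,i].astype(int) for i in range(3)]
m=(H>=20)&(H<=32)&(S>120)&(V>90)
for b in blobs(m,1200):
    p=np.argwhere(b)[:,::-1].astype(np.int32); e,ax,_=cv2.fitEllipse(cv2.convexHull(p)); print(e,ax,len(p),np.round(toplane(c,[e],.028),4),o["tool_pos"])
E
```

```text
clock: 6.45
tool_pos: [0.4282, 0.2476, 0.2349]
orientation: [-180.0, -0.0, 12.2]
force: [-0.1, -0.5, 0.2]
opening: 0.0499
gripper_force: 0.0
shift units [-0.   -0.04  0.64] turn units [-0. -0. -0.]
(251.51974487304688, 216.73532104492188) (96.86592864990234, 99.85075378417969) 5151 [[0.4311 0.2496 0.028 ]] [0.42820091 0.24764591 0.23487568]
(340.09564208984375, 296.6726989746094) (13.103785514831543, 415.8199157714844) 2867 [[0.3843 0.1728 0.028 ]] [0.42820091 0.24764591 0.23487568]
```

```bash
python3 -m handwheel '[[0.2,0.08,0,0.64,0,0,0],[-1,0,0,0,0,0,0],[-1,0,0,0,0,0,0],[-1,0,0,0,0,0,0],[-1,0,0,0,0,0,0]]'
python3 -m handwheel '[[-1,0,0,0,0,0,0],[-1,0,0,-0.5,0,0,0],[-1,0,0,-1,0,0,0],[-1,0,0,-1,0,0,0],[-1,0,0,-0.3,0,0,0]]'
python3 - <<'E'
from h import *
steps([.482,-.014,.289],12.2)
E
```

```text
clock: 7.12
tool_pos: [0.4303, 0.2486, 0.2194]
orientation: [-179.9, -0.1, 12.2]
force: [-0.3, 2.7, -0.2]
opening: 0.0271
gripper_force: 30.0
clock: 7.75
tool_pos: [0.4297, 0.2475, 0.2899]
orientation: [-180.0, -0.0, 12.2]
force: [0.9, 0.4, -9.0]
opening: 0.0276
gripper_force: 30.0
shift units [-0.16 10.67  0.03] turn units [-0.   -0.   -0.01]
```

```bash
python3 -m handwheel '[[-1,-0.02,0.97,-0.1,0,0,0],[-1,-0.02,0.97,0,0,0,0],[-1,-0.02,0.97,0,0,0,0],[-1,-0.02,0.97,0,0,0,0],[-1,-0.02,0.97,0,0,0,0]]'
python3 -m handwheel '[[-1,-0.02,0.97,0,0,0,0],[-1,-0.02,0.97,0,0,0,0],[-1,0,0.97,0,0,0,0],[-1,0,0.97,0,0,0,0],[-1,0,0.97,0,0,0,0]]'
python3 -m handwheel '[[-1,0,0.97,0,0,0,0],[-1,0,0,0.4,0,0,0],[-1,0,0,0.4,0,0,0],[-1,0,0,0.4,0,0,0],[-1,0,0,0,0,0,0]]'
python3 - <<'E'
from h import *
steps([.482,-.014,.241],12.2)
s=snapshot("scene");cv2.imwrite("pics/s2.png",cv2.resize(s["color"][120:300,130:430,::-1],(800,480)))
s=snapshot("top");cv2.imwrite("pics/t2.png",s["color"][:,:,::-1])
E
```

```text
clock: 8.38
tool_pos: [0.4524, 0.1275, 0.2903]
orientation: [180.0, 0.2, 12.2]
force: [0.5, 0.7, -7.9]
opening: 0.0271
gripper_force: 30.0
clock: 9.0
tool_pos: [0.4769, 0.0091, 0.2903]
orientation: [180.0, 0.2, 12.2]
force: [0.2, 0.2, -10.0]
opening: 0.0275
gripper_force: 30.0
clock: 9.62
tool_pos: [0.4826, -0.0131, 0.2604]
orientation: [180.0, 0.1, 12.2]
force: [-0.9, 0.6, -4.3]
opening: 0.0278
gripper_force: 30.0
shift units [-0.03  0.03  0.78] turn units [0.   0.02 0.01]
```

View pics/s2.png

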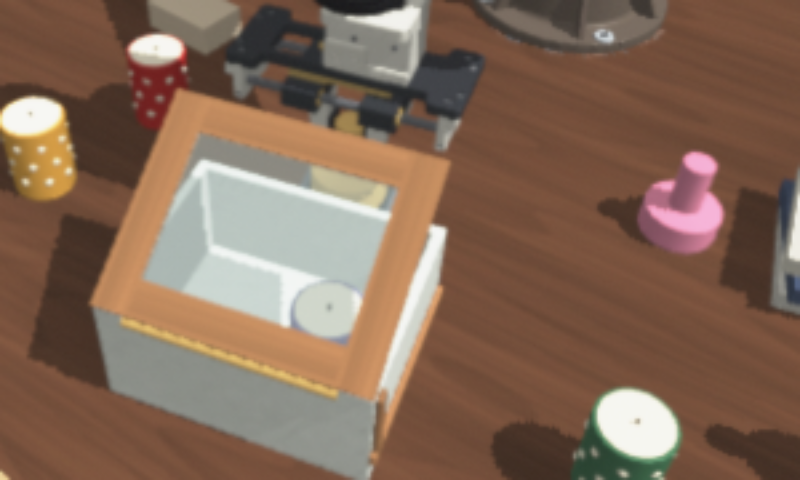

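The lid is starting to lift with the weight on the lever, clear of the gripper. I'll press on down.

```bash
python3 -m handwheel '[[-1,0,0,0.3,0,0,0],[-1,0,0,0.3,0,0,0],[-1,0,0,0.1,0,0,0],[-1,0,0,0,0,0,0]]'
python3 -m handwheel '[[-1,0,0,0.08,0,0,0],[-1,0,0,0,0,0,0]]'
python3 - <<'E'
from h import *
s=snapshot("scene");cv2.imwrite("pics/s3.png",cv2.resize(s["color"][60:300,130:430,::-1],(750,600)))
E
```

```text
clock: 10.22
tool_pos: [0.4829, -0.0135, 0.2435]
orientation: [180.0, 0.0, 12.2]
force: [-2.0, 0.2, -5.1]
opening: 0.0274
gripper_force: 30.0
clock: 10.48
tool_pos: [0.483, -0.0135, 0.2419]
orientation: [180.0, -0.0, 12.2]
force: [-0.6, -0.4, -5.1]
opening: 0.0276
gripper_force: 30.0
```

View pics/s3.png

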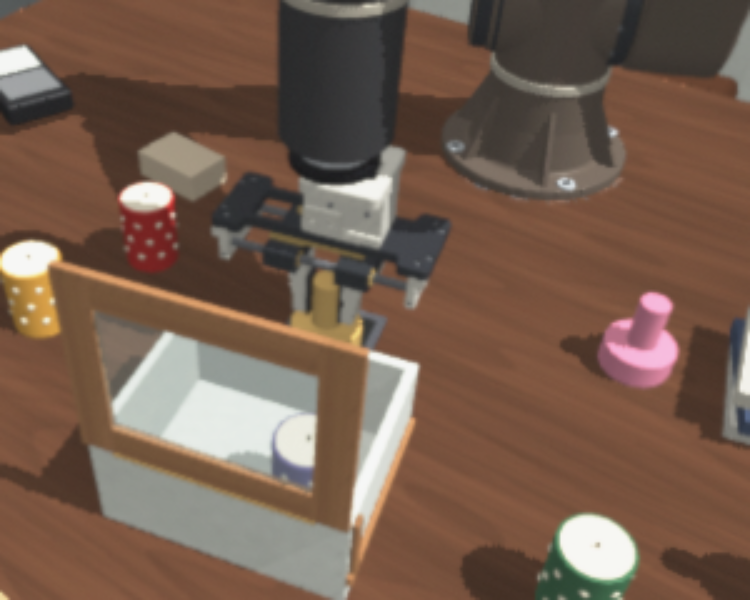

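The lid is nearly upright. I'll lower until the lever carries the whole weight.

```bash
python3 -m handwheel '[[-1,0,0,0.12,0,0,0],[-1,0,0,0,0,0,0]]'
python3 -m handwheel '[[-1,0,0,0.12,0,0,0],[-1,0,0,0,0,0,0]]'
python3 -m handwheel '[[-1,0,0,0.1,0,0,0],[-1,0,0,0,0,0,0]]'
```

```text
clock: 10.78
tool_pos: [0.483, -0.0135, 0.2409]
orientation: [180.0, -0.0, 12.2]
force: [-11.6, 1.9, 19.8]
opening: 0.0275
gripper_force: 30.0
clock: 11.02
tool_pos: [0.4836, -0.0133, 0.2394]
orientation: [180.0, -0.2, 12.3]
force: [-14.4, 2.3, 32.8]
opening: 0.0271
gripper_force: 30.0
clock: 11.28
tool_pos: [0.4843, -0.0131, 0.2375]
orientation: [180.0, -0.3, 12.3]
force: [-12.7, 2.6, 37.2]
opening: 0.0276
gripper_force: 30.0
```

```bash
python3 -m handwheel '[[-1,0,0,-0.12,0,0,0],[0.3,0,0,0,0,0,0],[0.3,0,0,0,0,0,0],[0.3,0,0,0,0,0,0]]'
python3 -m handwheel '[[0.3,0,0,-0.6,0,0,0],[0.3,0,0,-1,0,0,0],[0.3,0,0,-1,0,0,0],[0.3,0,0,-1,0,0,0],[0.3,0,0,0,0,0,0]]'
python3 - <<'E'
from h import *
o=get_obs();s=snapshot("wrist");cv2.imwrite("pics/w4.png",s["color"][:,:,::-1]);np.save("pics/w4.npy",s,allow_pickle=True);np.save("pics/w4o.npy",o,allow_pickle=True)
c=cam(s,o)
hsv=cv2.cvtColor(s["color"],cv2.COLOR_RGB2HSV);H,S,V=[hsv[...,i].astype(int) for i in range(3)]
for b in blobs((H>=20)&(H<=32)&(S>120)&(V>90),1200):
    p=np.argwhere(b)[:,::-1].astype(np.int32); e,ax,_=cv2.fitEllipse(cv2.convexHull(p)); print(e,ax,len(p),np.round(toplane(c,[e],.05),4))
E
```

```text
clock: 11.78
tool_pos: [0.4831, -0.0134, 0.2362]
orientation: [180.0, 0.0, 12.2]
force: [-0.1, -0.8, -0.5]
opening: 0.0518
gripper_force: 0.0
clock: 12.4
tool_pos: [0.4836, -0.0133, 0.3281]
orientation: [-180.0, -0.2, 12.2]
force: [-0.3, -0.9, -0.5]
opening: 0.0573
gripper_force: 0.0
(254.5063934326172, 197.67800903320312) (72.4814682006836, 73.33731079101562) 4028 [[ 0.4825 -0.0141  0.05  ]]
```

View pics/w4.png

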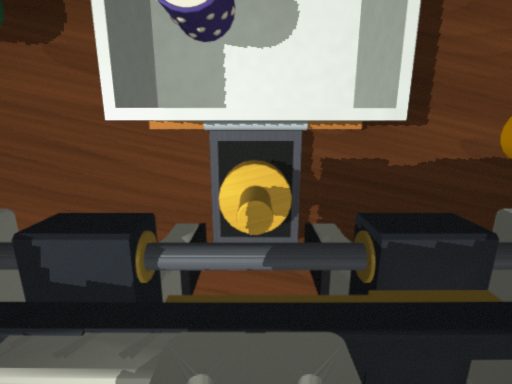

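The lever plate is level with the weight standing in its middle at (255,198). The lid is up, out of view, and the violet candle is at (205,15). Now to the red candle.

```bash
python3 -m handwheel '[[1,-0.313,0.926,0,0,0,0],[1,-0.313,0.926,0,0,0,0],[1,-0.313,0.926,0,0,0,0],[1,-0.313,0.926,0,0,0,0],[1,-0.313,0.926,0,0,0,0]]'
python3 -m handwheel '[[1,-0.313,0.926,0,0,0,0],[1,-0.313,0.926,0,0,0,0],[1,-0.313,0.926,0,0,0,0],[1,-0.313,0.926,0,0,0,0],[1,-0.313,0.926,0,0,0,0]]'
python3 -m handwheel '[[1,0,0,0,0,0,-0.95],[1,0,0,0,0,0,-0.95],[1,0,0,0,0,0,-0.95],[1,0,0,0,0,0,-0.95],[1,0,0,0,0,0,-0.95]]'
python3 -m handwheel '[[1,0,0,0,0,0,-0.95],[1,0,0,0,0,0,-0.95],[1,0,0,0,0,0,0]]'
python3 - <<'E'
from h import *
o=get_obs();s=snapshot("wrist");cv2.imwrite("pics/w5.png",s["color"][:,:,::-1]);c=cam(s,o);print(o["joint_pos"])
hsv=cv2.cvtColor(s["color"],cv2.COLOR_RGB2HSV);H,S,V=[hsv[...,i].astype(int) for i in range(3)]
m=((H<=6)|(H>=174))&(S>150)&(V>80)
r=max(blobs(m,100),key=lambda b:b.sum());p=np.argwhere(r);(y0,x0),(y1,x1)=p.min(0),p.max(0);print("red box",x0,x1,y0,y1)
w=(S<70)&(V>160);w[:y0-5]=0;w[y1:]=0;w[:,:x0-3]=0;w[:,x1+3:]=0
b=max(blobs(w,100),key=lambda b:b.sum());e,ax,_=cv2.fitEllipse(cv2.convexHull(np.argwhere(b)[:,::-1].astype(np.int32)))
P=toplane(c,[e],.08)[0];print(e,ax,np.round(P,4),"diam",ax[1]/s["fx"]*(o["tool_pos"][2]-.08))
steps([P[0],P[1],.224],52.2)
# box from w4
s=np.load("pics/w4.npy",allow_pickle=True).item();o=np.load("pics/w4o.npy",allow_pickle=True).item();c=cam(s,o)
g=cv2.cvtColor(s["color"],cv2.COLOR_RGB2HSV);m=((g[...,1]<40)&(g[...,2]>200)).astype(np.uint8);m[125:]=0
cn=max(cv2.findContours(m,0,2)[0],key=cv2.contourArea).reshape(-1,2)
q=np.array([cn[np.argmin(cn[:,0]-3*cn[:,1])],cn[np.argmax(cn[:,0]+3*cn[:,1])]]);F=toplane(c,q,.1);print(q.tolist(),F)
d=F[1]-F[0];n=np.array([-d[1],d[0]])/np.hypot(*d[:2]);print("len",np.hypot(*d[:2]),"origin",F.mean(0)[:2]+.085*n,"yaw",np.degrees(np.arctan2(n[1],n[0])))
hs=cv2.cvtColor(s["color"],cv2.COLOR_RGB2HSV)
E
```

```text
clock: 13.08
tool_pos: [0.4687, -0.1356, 0.3252]
orientation: [-180.0, 0.1, 12.2]
force: [-0.2, 0.6, -0.1]
opening: 0.0874
gripper_force: 0.0
clock: 13.7
tool_pos: [0.455, -0.257, 0.3251]
orientation: [-180.0, 0.1, 12.2]
force: [-0.2, 0.4, -0.1]
opening: 0.0876
gripper_force: 0.0
clock: 14.32
tool_pos: [0.4551, -0.2562, 0.3251]
orientation: [-179.9, 0.1, 40.9]
force: [-0.1, 0.5, 0.2]
opening: 0.0877
gripper_force: 0.0
clock: 14.7
tool_pos: [0.4551, -0.2562, 0.3253]
orientation: [-179.9, 0.0, 52.0]
force: [-0.0, 0.6, 0.5]
opening: 0.0876
gripper_force: 0.0
[-7.83366435e+00  1.01751717e+01 -2.47866468e+01 -1.20576654e-02
 -5.51442225e+01  1.49887251e+02]
red box 220 291 159 238
(255.32595825195312, 204.55612182617188) (60.275203704833984, 63.037879943847656) [ 0.4555 -0.2568  0.08  ] diam 0.05334286484549456
shift units [-0.01  0.03  4.06] turn units [-0.01  0.01 -0.04]
[[105, 119], [405, 119]] [[ 0.52872168  0.10307397  0.1       ]
 [ 0.57341021 -0.10243026  0.1       ]]
len 0.21030704127797437 origin [0.63412479 0.01838366] yaw 12.268419165379653
```

The red candle is at (0.4555, -0.2568), directly under the tool. The box origin is refined to (0.634, 0.018) with yaw 12.3°. I'll grasp.

```bash
python3 -m handwheel '[[1,0,0.03,1,0,0,0],[1,0,0,1,0,0,0],[1,0,0,1,0,0,0],[1,0,0,0.8,0,0,0],[1,0,0,0.25,0,0,0]]'
python3 -m handwheel '[[-1,0,0,0,0,0,0],[-1,0,0,0,0,0,0],[-1,0,0,0,0,0,0],[-1,0,0,0,0,0,0],[-1,0,0,0,0,0,0]]'
python3 -m handwheel '[[-1,0,0,0,0,0,0]]'
python3 - <<'E'
from h import *
B=np.array([.634,.0184]);a=np.radians(12.2);R=np.array([[np.cos(a),-np.sin(a)],[np.sin(a),np.cos(a)]])
s=np.load("pics/top0.npy",allow_pickle=True).item();c=cam(s)
P=toplane(c,[[237,132]],.088)[0];print("stored in box",(P[:2]-B)@R)
T=B+R@[-.018,-.045];print(T)
steps([T[0],T[1],.36],52.2)
E
```

```text
clock: 15.38
tool_pos: [0.4554, -0.2566, 0.2237]
orientation: [-179.9, 0.1, 52.0]
force: [1.3, 0.5, -0.1]
opening: 0.0878
gripper_force: 0.0
clock: 16.0
tool_pos: [0.456, -0.2567, 0.2257]
orientation: [180.0, -0.0, 52.1]
force: [-1.5, 1.2, 4.9]
opening: 0.0569
gripper_force: 30.0
clock: 16.12
tool_pos: [0.456, -0.2567, 0.2257]
orientation: [180.0, -0.0, 52.1]
force: [-2.2, 1.9, 5.8]
opening: 0.0568
gripper_force: 30.0
stored in box [0.01668864 0.04303377]
[ 0.62591613 -0.02938756]
shift units [11.35 -0.22 -5.37] turn units [ 0.   -0.   -0.02]
```

```bash
python3 -m handwheel '[[-1,0,0,-0.5,0,0,0],[-1,0,0,-1,0,0,0],[-1,0,0,-1,0,0,0],[-1,0,0,-1,0,0,0],[-1,0,0,-1,0,0,0]]'
python3 -m handwheel '[[-1,0.94,-0.02,-0.9,0,0,0],[-1,0.94,-0.02,0,0,0,0],[-1,0.94,-0.02,0,0,0,0],[-1,0.94,-0.02,0,0,0,0],[-1,0.94,-0.02,0,0,0,0]]'
python3 -m handwheel '[[-1,0.94,-0.02,0,0,0,0],[-1,0.94,-0.02,0,0,0,0],[-1,0.94,-0.02,0,0,0,0],[-1,0.94,-0.02,0,0,0,0],[-1,0.94,-0.02,0,0,0,0]]'
python3 -m handwheel '[[-1,0.8,-0.02,0,0,0,0],[-1,0.7,0,0,0,0,0],[-1,0.3,0,0,0,0,0],[-1,0,0,0,0,0,0]]'
python3 - <<'E'
from h import *
steps([.6259,-.0294,.36],52.2)
for n in("wrist","top"):
    s=snapshot(n);cv2.imwrite(f"pics/{n}6.png",s["color"][:,:,::-1])
a=cv2.imread("pics/wrist6.png");b=cv2.imread("pics/top6.png")
cv2.imwrite("pics/c6.png",np.vstack([cv2.resize(a,(400,300)),cv2.resize(b[60:260,150:400],(400,300))]))
E
```

```text
clock: 16.75
tool_pos: [0.4556, -0.2567, 0.3389]
orientation: [-180.0, -0.0, 52.1]
force: [0.2, -0.7, -2.1]
opening: 0.0566
gripper_force: 30.0
clock: 17.38
tool_pos: [0.5268, -0.1615, 0.3603]
orientation: [-180.0, 0.0, 52.1]
force: [-0.2, -0.2, -3.2]
opening: 0.057
gripper_force: 30.0
clock: 18.0
tool_pos: [0.5973, -0.0669, 0.3601]
orientation: [-180.0, 0.0, 52.1]
force: [0.9, -0.4, -3.1]
opening: 0.0571
gripper_force: 30.0
clock: 18.5
tool_pos: [0.6238, -0.0322, 0.3599]
orientation: [-180.0, 0.0, 52.1]
force: [-0.3, -0.5, -2.3]
opening: 0.0569
gripper_force: 30.0
shift units [ 0.14 -0.   -0.  ] turn units [-0.    0.   -0.01]
```

View pics/c6.png

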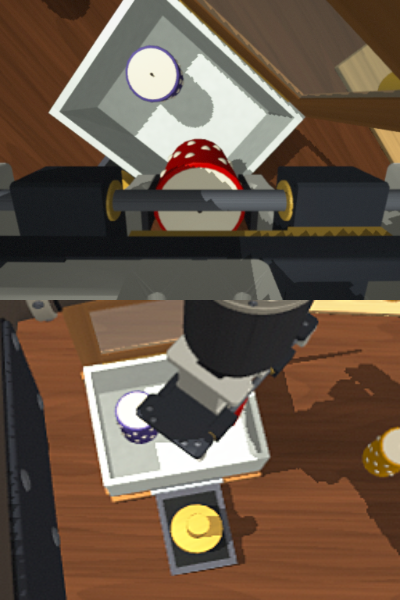

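The candle hangs upright over the free -y half, the stored one at (155,72) in the wrist half of the image is clear, and the lid stands up at right. Lowering.

```bash
python3 -m handwheel '[[-1,0,0,0.9,0,0,0],[-1,0,0,0.9,0,0,0],[-1,0,0,0.8,0,0,0],[-1,0,0,0.6,0,0,0],[-1,0,0,0,0,0,0]]'
python3 -m handwheel '[[-1,0,0,0.6,0,0,0],[-1,0,0,0.5,0,0,0],[-1,0,0,0.3,0,0,0],[-1,0,0,0.1,0,0,0],[-1,0,0,0,0,0,0]]'
```

```text
clock: 19.23
tool_pos: [0.6232, -0.0328, 0.2792]
orientation: [-179.9, 0.1, 52.1]
force: [-0.2, 0.6, -2.9]
opening: 0.0563
gripper_force: 30.0
clock: 19.85
tool_pos: [0.6238, -0.0324, 0.2426]
orientation: [180.0, 0.0, 52.1]
force: [0.2, -0.4, -3.3]
opening: 0.0567
gripper_force: 30.0
```

```bash
python3 -m handwheel '[[-1,0,0,0.2,0,0,0],[-1,0,0,0.1,0,0,0],[-1,0,0,0,0,0,0]]'
python3 -m handwheel '[[-1,0,0,0.06,0,0,0],[-1,0,0,0,0,0,0]]'
python3 -m handwheel '[[-1,0,0,0.04,0,0,0],[-1,0,0,0,0,0,0]]'
```

```text
clock: 20.23
tool_pos: [0.6236, -0.0324, 0.2349]
orientation: [-180.0, 0.0, 52.1]
force: [1.0, -0.2, -2.4]
opening: 0.0566
gripper_force: 30.0
clock: 20.48
tool_pos: [0.6237, -0.0324, 0.2338]
orientation: [180.0, -0.0, 52.1]
force: [0.7, -0.3, -2.4]
opening: 0.0565
gripper_force: 30.0
clock: 20.72
tool_pos: [0.6238, -0.0323, 0.2337]
orientation: [180.0, -0.0, 52.1]
force: [-2.8, 0.9, 5.5]
opening: 0.0567
gripper_force: 30.0
```

The candle is resting on the floor. I'll open only a little, since the box wall is near the outer finger, then rise.

```bash
python3 -m handwheel '[[0.43,0,0,0,0,0,0],[0.43,0,0,0,0,0,0],[0.43,0,0,0,0,0,0]]'
python3 -m handwheel '[[0.43,0,0,-0.2,0,0,0],[0.43,0,0,-0.6,0,0,0],[0.43,0,0,-1,0,0,0],[0.43,0,0,-1,0,0,0],[0.43,0,0,-1,0,0,0]]'
python3 - <<'E'
from h import *
steps([.4825,-.0141,.33],12.2)
s=snapshot("wrist");cv2.imwrite("pics/w7.png",cv2.resize(s["color"][:,:,::-1],(400,300)))
E
```

```text
clock: 21.1
tool_pos: [0.6237, -0.0324, 0.2326]
orientation: [180.0, -0.0, 52.1]
force: [0.4, -0.5, 0.1]
opening: 0.0626
gripper_force: 0.0
clock: 21.72
tool_pos: [0.6237, -0.0325, 0.3298]
orientation: [179.9, -0.0, 52.1]
force: [0.9, 0.9, -0.1]
opening: 0.0629
gripper_force: 0.0
shift units [-2.89 -4.91 -0.01] turn units [ 0.01 -0.01  6.65]
```

View pics/w7.png

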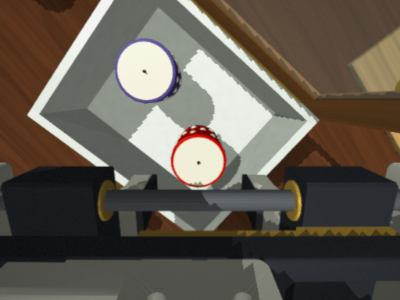

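The red candle stands upright at (198,160), beside the violet one at (147,70). Back to the weight.

```bash
python3 -m handwheel '[[0.4,-0.48,-0.82,0,0,0,0],[0.4,-0.48,-0.82,0,0,0,0],[0.4,-0.48,-0.82,0,0,0,0],[0.4,-0.48,-0.82,0,0,0,0],[0.4,-0.48,-0.82,0,0,0,0]]'
python3 -m handwheel '[[0.4,-0.48,-0.82,0,0,0,0],[0.4,0,0,0,0,0,0.95],[0.4,0,0,0,0,0,0.95],[0.4,0,0,0,0,0,0.95],[0.4,0,0,0,0,0,0.95]]'
python3 -m handwheel '[[0.4,0,0,0,0,0,0.95],[0.4,0,0,0,0,0,0.95],[0.4,0,0,0,0,0,0.95],[0.4,0,0,0,0,0,0]]'
python3 - <<'E'
from h import *
o=get_obs();s=snapshot("wrist");c=cam(s,o)
hsv=cv2.cvtColor(s["color"],cv2.COLOR_RGB2HSV);H,S,V=[hsv[...,i].astype(int) for i in range(3)]
for b in blobs((H>=20)&(H<=32)&(S>120)&(V>90),1200):
    p=np.argwhere(b)[:,::-1].astype(np.int32); e,ax,_=cv2.fitEllipse(cv2.convexHull(p)); P=toplane(c,[e],.05)[0];print(e,ax,len(p),np.round(P,4))
    steps([P[0],P[1],.239],12.2)
E
```

```text
clock: 22.4
tool_pos: [0.5052, -0.0168, 0.3287]
orientation: [179.9, -0.1, 52.1]
force: [-0.6, 0.1, -0.7]
opening: 0.0616
gripper_force: 0.0
clock: 23.02
tool_pos: [0.4824, -0.0136, 0.3288]
orientation: [180.0, -0.1, 29.1]
force: [0.2, -0.7, -0.4]
opening: 0.0613
gripper_force: 0.0
clock: 23.52
tool_pos: [0.4824, -0.0136, 0.3285]
orientation: [-180.0, -0.1, 12.2]
force: [0.6, 0.3, -0.3]
opening: 0.0614
gripper_force: 0.0
(254.4418182373047, 195.50607299804688) (72.24359893798828, 73.40324401855469) 3999 [ 0.4825 -0.0142  0.05  ]
shift units [-0.    0.02  3.58] turn units [-0.   -0.01  0.02]
```

```bash
python3 -m handwheel '[[0.4,0,0,1,0,0,0],[0.4,0,0,1,0,0,0],[0.4,0,0,1,0,0,0],[0.4,0,0,0.58,0,0,0],[0.4,0,0,0,0,0,0]]'
python3 -m handwheel '[[-1,0,0,0,0,0,0],[-1,0,0,0,0,0,0],[-1,0,0,0,0,0,0],[-1,0,0,0,0,0,0],[-1,0,0,0,0,0,0]]'
```

```text
clock: 24.2
tool_pos: [0.4822, -0.0137, 0.2376]
orientation: [180.0, 0.1, 12.2]
force: [0.6, 0.1, -1.2]
opening: 0.0612
gripper_force: 0.0
clock: 24.82
tool_pos: [0.4824, -0.0135, 0.2385]
orientation: [-180.0, -0.0, 12.2]
force: [-1.4, 1.4, 3.4]
opening: 0.0275
gripper_force: 30.0
```

Gripped. I'll lift gently so the lid closes gradually.

```bash
python3 -m handwheel '[[-1,0,0,-0.15,0,0,0],[-1,0,0,-0.15,0,0,0],[-1,0,0,-0.15,0,0,0],[-1,0,0,-0.15,0,0,0],[-1,0,0,-0.15,0,0,0]]'
python3 -m handwheel '[[-1,0,0,-0.15,0,0,0],[-1,0,0,-0.15,0,0,0],[-1,0,0,-0.2,0,0,0],[-1,0,0,-0.2,0,0,0],[-1,0,0,-0.2,0,0,0]]'
python3 -m handwheel '[[-1,0,0,-0.3,0,0,0],[-1,0,0,-0.5,0,0,0],[-1,0,0,-0.5,0,0,0],[-1,0,0,-0.2,0,0,0],[-1,0,0,0,0,0,0]]'
```

```text
clock: 25.45
tool_pos: [0.4825, -0.0136, 0.2572]
orientation: [180.0, -0.0, 12.2]
force: [2.2, 0.3, -5.8]
opening: 0.0277
gripper_force: 30.0
clock: 26.08
tool_pos: [0.4818, -0.0138, 0.2793]
orientation: [-180.0, 0.1, 12.2]
force: [-0.6, -0.4, -8.8]
opening: 0.0273
gripper_force: 30.0
clock: 26.7
tool_pos: [0.4824, -0.0136, 0.3174]
orientation: [-180.0, -0.1, 12.2]
force: [0.3, 0.3, -9.4]
opening: 0.0277
gripper_force: 30.0
```

```bash
python3 -m handwheel '[[-1,0,-0.6,0,0,0,0],[-1,0,-1,0,0,0,0],[-1,0,-1,0,0,0,0],[-1,0,-1,0,0,0,0],[-1,0,-1,0,0,0,0]]'
python3 -m handwheel '[[-1,0,-1,0,0,0,0],[-1,0,-1,0,0,0,0],[-1,0,-1,0,0,0,0],[-1,0,-0.4,0,0,0,0],[-1,0,0,0.6,0,0,0]]'
python3 -m handwheel '[[-1,0,0,0.9,0,0,0],[-1,0,0,0.9,0,0,0],[-1,0,0,0.7,0,0,0],[-1,0,0,0.4,0,0,0],[-1,0,0,0,0,0,0]]'
python3 -m handwheel '[[-1,0,0,0.2,0,0,0],[-1,0,0,0,0,0,0]]'
python3 -m handwheel '[[-1,0,0,0.1,0,0,0],[-1,0,0,0,0,0,0]]'
```

```text
clock: 27.32
tool_pos: [0.4575, 0.1, 0.3165]
orientation: [180.0, 0.0, 12.2]
force: [1.3, -0.1, -8.4]
opening: 0.027
gripper_force: 30.0
clock: 27.95
tool_pos: [0.4402, 0.1831, 0.3024]
orientation: [-179.9, -0.1, 12.3]
force: [0.7, -0.4, -9.6]
opening: 0.0271
gripper_force: 30.0
clock: 28.58
tool_pos: [0.44, 0.1817, 0.2289]
orientation: [179.9, 0.1, 12.2]
force: [-0.1, 0.7, -9.3]
opening: 0.0277
gripper_force: 30.0
clock: 28.82
tool_pos: [0.4401, 0.1819, 0.2246]
orientation: [-180.0, -0.0, 12.2]
force: [-0.1, -0.3, -8.7]
opening: 0.0277
gripper_force: 30.0
clock: 29.08
tool_pos: [0.4401, 0.1818, 0.222]
orientation: [-180.0, -0.0, 12.2]
force: [0.3, -0.2, -8.7]
opening: 0.0277
gripper_force: 30.0
```

```bash
python3 -m handwheel '[[-1,0,0,0.08,0,0,0],[-1,0,0,0,0,0,0]]'
python3 -m handwheel '[[-1,0,0,0.08,0,0,0],[-1,0,0,0,0,0,0]]'
python3 -m handwheel '[[-1,0,0,0.08,0,0,0],[-1,0,0,0,0,0,0]]'
```

```text
clock: 29.32
tool_pos: [0.4401, 0.1818, 0.2198]
orientation: [180.0, 0.0, 12.2]
force: [-0.4, -0.1, -8.3]
opening: 0.0277
gripper_force: 30.0
clock: 29.58
tool_pos: [0.4401, 0.1818, 0.2177]
orientation: [180.0, 0.0, 12.2]
force: [0.4, 0.2, -8.9]
opening: 0.0272
gripper_force: 30.0
clock: 29.82
tool_pos: [0.4402, 0.1819, 0.2165]
orientation: [180.0, -0.0, 12.2]
force: [-4.2, -0.8, 2.7]
opening: 0.0274
gripper_force: 30.0
```

The weight is on the table. I'll release, back off upward and take a final look.

```bash
python3 -m handwheel '[[0.4,0,0,-0.04,0,0,0],[0.4,0,0,0,0,0,0],[0.4,0,0,0,0,0,0],[0.4,0,0,0,0,0,0]]'
python3 -m handwheel '[[0.4,0,0,-0.5,0,0,0],[0.4,0,0,-1,0,0,0],[0.4,0,0,-1,0,0,0],[0.4,0,0,-1,0,0,0],[0.4,0,0,-1,0,0,0]]'
python3 -m handwheel '[[0.4,-0.8,-0.5,-0.5,0,0,0],[0.4,-0.8,-0.5,0,0,0,0],[0.4,0,0,0,0,0,0],[0.4,0,0,0,0,0,0]]'
python3 - <<'E'
from h import *
a=snapshot("scene")["color"][60:330,100:430];b=snapshot("top")["color"][70:330,100:430]
cv2.imwrite("pics/fin.png",np.hstack([cv2.resize(a,(400,330)),cv2.resize(b,(400,330))])[:,:,::-1])
E
```

```text
clock: 30.32
tool_pos: [0.4402, 0.1819, 0.217]
orientation: [-180.0, -0.0, 12.2]
force: [0.1, -0.3, 0.1]
opening: 0.0593
gripper_force: 0.0
clock: 30.95
tool_pos: [0.44, 0.1817, 0.3312]
orientation: [-180.0, -0.0, 12.2]
force: [-0.4, 0.0, -0.5]
opening: 0.0613
gripper_force: 0.0
clock: 31.45
tool_pos: [0.3959, 0.1979, 0.3426]
orientation: [-180.0, -0.1, 12.2]
force: [0.5, 0.3, 0.6]
opening: 0.0616
gripper_force: 0.0
```

View pics/fin.png

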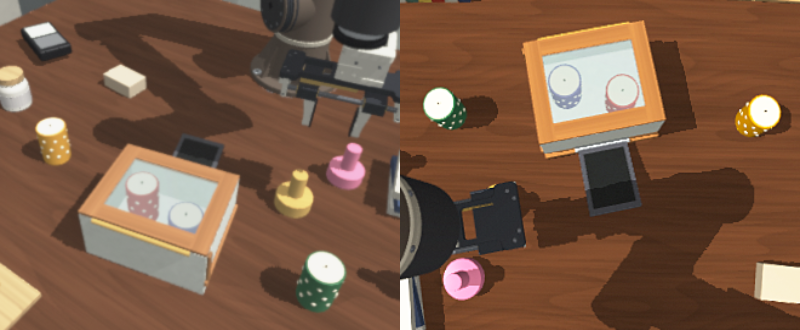

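The lid is shut, and the red (142,190) and violet (185,215) candles stand upright inside. The weight stands on the table at (293,195), and the ochre and green candles are untouched.

```bash
python3 -c "
from plant import *
print(close_job())"
```

```text
the job is handed in; nothing more can be done
None
```

The job is handed in at about 31 s: the red candle stands upright in the box beside the violet one, the lid is shut, the brass weight is upright on the table, and the ochre and green candles were not touched.

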